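# Fit fresh felt wheels to the keyed spindles and reset the wheel-life counter

## Task

Fit every felt polishing wheel standing on the bench into a spindle of the green run-in unit, one to a spindle: turn each until its key drops into the keyway and the felt sits fully home on the spindle. When all are home, press the counter's sunken red button fully down with the tip of the reset pin, then hang the pin by its eye on the peg of its stand and let go of it. Do not disturb the compound bar, the tin or the oil bottle.

Things in the scene. Friction and masses are not known exactly. Their poses are not given: they have to be found in the camera images.
- wheel0: Felt polishing wheel, blue grip; may be absent. Stands on its shaft; origin: centre of the shaft's foot, z up. Steel shaft 34 mm diameter, 0 to 22 mm up, foot chamfered to 31 mm. Brass key 6 mm wide on its +x side, out to 22 mm from the axis, 8 to 22 mm up. Felt disc 56 mm diameter, 22 to 36 mm up, black tick on top over the key. Grip 24 mm square, sides along x and y, 36 to 62 mm up. 200 g.
- wheel1: Felt polishing wheel, orange grip; may be absent. Stands on its shaft; origin: centre of the shaft's foot, z up. Steel shaft 34 mm diameter, 0 to 22 mm up, foot chamfered to 31 mm. Brass key 6 mm wide on its +x side, out to 22 mm from the axis, 8 to 22 mm up. Felt disc 56 mm diameter, 22 to 36 mm up, black tick on top over the key. Grip 24 mm square, sides along x and y, 36 to 62 mm up. 200 g.
- wheel2: Felt polishing wheel, green grip; may be absent. Stands on its shaft; origin: centre of the shaft's foot, z up. Steel shaft 34 mm diameter, 0 to 22 mm up, foot chamfered to 31 mm. Brass key 6 mm wide on its +x side, out to 22 mm from the axis, 8 to 22 mm up. Felt disc 56 mm diameter, 22 to 36 mm up, black tick on top over the key. Grip 24 mm square, sides along x and y, 36 to 62 mm up. 200 g.
- wheel3: Felt polishing wheel, yellow grip; may be absent. Stands on its shaft; origin: centre of the shaft's foot, z up. Steel shaft 34 mm diameter, 0 to 22 mm up, foot chamfered to 31 mm. Brass key 6 mm wide on its +x side, out to 22 mm from the axis, 8 to 22 mm up. Felt disc 56 mm diameter, 22 to 36 mm up, black tick on top over the key. Grip 24 mm square, sides along x and y, 36 to 62 mm up. 200 g.
- deck: Fixed green run-in unit, 120 x 500 mm, 50 mm high, origin under its centre, long side along its y. Four braked steel spindles 100 mm apart stand 26 mm above it; the counter's black bezel is at its right (-y) end. A wheel off its keyway stops with its foot 8 mm below the spindle's face (key on the face); in line it drops until the felt meets the face, foot 22 mm below.
- socket0 (a point): Centre of the face of the leftmost spindle, counted from +y (58 mm diameter), 76 mm above the bench; axes as the unit's. Bore 36 mm across, 26 mm deep, for the 34 mm shaft, with an open keyway 9.5 mm wide down its side. The keyway stopped within 0.35 rad either side of +x (a white mark on the deck shows +x); its angle is not reported but can be seen from above. The spindle does not turn.
- socket1 (a point): Centre of the face of the second spindle, counted from +y (58 mm diameter), 76 mm above the bench; axes as the unit's. Bore 36 mm across, 26 mm deep, for the 34 mm shaft, with an open keyway 9.5 mm wide down its side. The keyway stopped within 0.35 rad either side of +x (a white mark on the deck shows +x); its angle is not reported but can be seen from above. The spindle does not turn.
- socket2 (a point): Centre of the face of the third spindle, counted from +y (58 mm diameter), 76 mm above the bench; axes as the unit's. Bore 36 mm across, 26 mm deep, for the 34 mm shaft, with an open keyway 9.5 mm wide down its side. The keyway stopped within 0.35 rad either side of +x (a white mark on the deck shows +x); its angle is not reported but can be seen from above. The spindle does not turn.
- socket3 (a point): Centre of the face of the rightmost spindle, counted from +y (58 mm diameter), 76 mm above the bench; axes as the unit's. Bore 36 mm across, 26 mm deep, for the 34 mm shaft, with an open keyway 9.5 mm wide down its side. The keyway stopped within 0.35 rad either side of +x (a white mark on the deck shows +x); its angle is not reported but can be seen from above. The spindle does not turn.
- button_top (a point): Top centre of the counter's red reset button, 11 mm diameter, when up. It is sunk in a square well 14 mm wide in a black bezel 40 mm square, whose top is 9 mm above this point. The point does not follow the button. Axes are the unit's.
- reset_button (a joint): Travel of the reset button, m: 0 up, 0.004 fully down; spring return, 0.9 N to start, 4.5 N fully down.
- pin: Red reset pin, 45 g, upright, tip down in a wooden block with its tip 5 mm above the bench. Origin: its tip, z up along it. Steel prong 6 mm diameter, 45 mm long; flat handle 8 mm thick (x), 24 mm wide (y), 45 to 103 mm up, its shoulder resting on the block; then the eye, a 16 mm square opening through along x, 103 to 119 mm up, side walls 4 mm; top at 124 mm.
- pin_eye (a point): Centre of the pin's eye, on its axis 111 mm from its tip; axes as the pin's (the hole runs along x).
- pin_block: Fixed wooden block 56 x 56 mm, 50 mm high, with a 9.5 mm square hole 47 mm deep in which the pin stands. Origin: centre of its underside.
- peg_stand: Fixed stand with the pin's peg. Origin: centre under its base plate (90 x 70 mm, 10 mm high). Post 16 mm diameter at x = 34 mm, 173 mm tall. The peg, a steel rod 7 mm diameter, runs in the stand's own frame from the post at x = 30, z = 165 mm to its free tip at x = -35, z = 179 mm, at y = 0 (towards -x and 12 degrees upward).
- peg_tip (a point): Free end of the peg, on its axis, 179 mm above the bench; axes as the stand's.
- compound_bar: Bystander: brown bar of polishing compound, 45 x 110 x 35 mm high, lying. Origin: centre of its underside.
- tin: Bystander: metal tin 60 mm diameter, 70 mm high. Origin: centre of its underside.
- oil: Bystander: small white bottle 44 mm diameter, 110 mm high. Origin: centre of its underside.
Not all that is in view belongs to the job. Leave any blue look-alike of the pin alone. What is shaped like the wheel0 but pink is not meant.

How it is judged:
On the way, in this order (a step that is already met when the one before it is completed fails the run):
1. every wheel on the bench is fully home in a spindle, key in keyway, and released (((horizontal distance between wheel0 and socket0 below 0.004 m and z of wheel0 in the frame of socket0 below -0.019 m and angle between wheel0's own z axis and vertical below 0.07 rad) or (horizontal distance between wheel0 and socket1 below 0.004 m and z of wheel0 in the frame of socket1 below -0.019 m and angle between wheel0's own z axis and vertical below 0.07 rad) or (horizontal distance between wheel0 and socket2 below 0.004 m and z of wheel0 in the frame of socket2 below -0.019 m and angle between wheel0's own z axis and vertical below 0.07 rad) or (horizontal distance between wheel0 and socket3 below 0.004 m and z of wheel0 in the frame of socket3 below -0.019 m and angle between wheel0's own z axis and vertical below 0.07 rad)) and ((horizontal distance between wheel1 and socket0 below 0.004 m and z of wheel1 in the frame of socket0 below -0.019 m and angle between wheel1's own z axis and vertical below 0.07 rad) or (horizontal distance between wheel1 and socket1 below 0.004 m and z of wheel1 in the frame of socket1 below -0.019 m and angle between wheel1's own z axis and vertical below 0.07 rad) or (horizontal distance between wheel1 and socket2 below 0.004 m and z of wheel1 in the frame of socket2 below -0.019 m and angle between wheel1's own z axis and vertical below 0.07 rad) or (horizontal distance between wheel1 and socket3 below 0.004 m and z of wheel1 in the frame of socket3 below -0.019 m and angle between wheel1's own z axis and vertical below 0.07 rad)) and ((horizontal distance between wheel2 and socket0 below 0.004 m and z of wheel2 in the frame of socket0 below -0.019 m and angle between wheel2's own z axis and vertical below 0.07 rad) or (horizontal distance between wheel2 and socket1 below 0.004 m and z of wheel2 in the frame of socket1 below -0.019 m and angle between wheel2's own z axis and vertical below 0.07 rad) or (horizontal distance between wheel2 and socket2 below 0.004 m and z of wheel2 in the frame of socket2 below -0.019 m and angle between wheel2's own z axis and vertical below 0.07 rad) or (horizontal distance between wheel2 and socket3 below 0.004 m and z of wheel2 in the frame of socket3 below -0.019 m and angle between wheel2's own z axis and vertical below 0.07 rad)) and ((horizontal distance between wheel3 and socket0 below 0.004 m and z of wheel3 in the frame of socket0 below -0.019 m and angle between wheel3's own z axis and vertical below 0.07 rad) or (horizontal distance between wheel3 and socket1 below 0.004 m and z of wheel3 in the frame of socket1 below -0.019 m and angle between wheel3's own z axis and vertical below 0.07 rad) or (horizontal distance between wheel3 and socket2 below 0.004 m and z of wheel3 in the frame of socket2 below -0.019 m and angle between wheel3's own z axis and vertical below 0.07 rad) or (horizontal distance between wheel3 and socket3 below 0.004 m and z of wheel3 in the frame of socket3 below -0.019 m and angle between wheel3's own z axis and vertical below 0.07 rad)) and not (contact force between wheel0 and the fingers above 0.05 N) and not (contact force between wheel1 and the fingers above 0.05 N) and not (contact force between wheel2 and the fingers above 0.05 N) and not (contact force between wheel3 and the fingers above 0.05 N)), for 0.2 s.
2. the reset button is pressed down by the pin, the wheels still home (((horizontal distance between wheel0 and socket0 below 0.004 m and z of wheel0 in the frame of socket0 below -0.019 m and angle between wheel0's own z axis and vertical below 0.07 rad) or (horizontal distance between wheel0 and socket1 below 0.004 m and z of wheel0 in the frame of socket1 below -0.019 m and angle between wheel0's own z axis and vertical below 0.07 rad) or (horizontal distance between wheel0 and socket2 below 0.004 m and z of wheel0 in the frame of socket2 below -0.019 m and angle between wheel0's own z axis and vertical below 0.07 rad) or (horizontal distance between wheel0 and socket3 below 0.004 m and z of wheel0 in the frame of socket3 below -0.019 m and angle between wheel0's own z axis and vertical below 0.07 rad)) and ((horizontal distance between wheel1 and socket0 below 0.004 m and z of wheel1 in the frame of socket0 below -0.019 m and angle between wheel1's own z axis and vertical below 0.07 rad) or (horizontal distance between wheel1 and socket1 below 0.004 m and z of wheel1 in the frame of socket1 below -0.019 m and angle between wheel1's own z axis and vertical below 0.07 rad) or (horizontal distance between wheel1 and socket2 below 0.004 m and z of wheel1 in the frame of socket2 below -0.019 m and angle between wheel1's own z axis and vertical below 0.07 rad) or (horizontal distance between wheel1 and socket3 below 0.004 m and z of wheel1 in the frame of socket3 below -0.019 m and angle between wheel1's own z axis and vertical below 0.07 rad)) and ((horizontal distance between wheel2 and socket0 below 0.004 m and z of wheel2 in the frame of socket0 below -0.019 m and angle between wheel2's own z axis and vertical below 0.07 rad) or (horizontal distance between wheel2 and socket1 below 0.004 m and z of wheel2 in the frame of socket1 below -0.019 m and angle between wheel2's own z axis and vertical below 0.07 rad) or (horizontal distance between wheel2 and socket2 below 0.004 m and z of wheel2 in the frame of socket2 below -0.019 m and angle between wheel2's own z axis and vertical below 0.07 rad) or (horizontal distance between wheel2 and socket3 below 0.004 m and z of wheel2 in the frame of socket3 below -0.019 m and angle between wheel2's own z axis and vertical below 0.07 rad)) and ((horizontal distance between wheel3 and socket0 below 0.004 m and z of wheel3 in the frame of socket0 below -0.019 m and angle between wheel3's own z axis and vertical below 0.07 rad) or (horizontal distance between wheel3 and socket1 below 0.004 m and z of wheel3 in the frame of socket1 below -0.019 m and angle between wheel3's own z axis and vertical below 0.07 rad) or (horizontal distance between wheel3 and socket2 below 0.004 m and z of wheel3 in the frame of socket2 below -0.019 m and angle between wheel3's own z axis and vertical below 0.07 rad) or (horizontal distance between wheel3 and socket3 below 0.004 m and z of wheel3 in the frame of socket3 below -0.019 m and angle between wheel3's own z axis and vertical below 0.07 rad)) and value of joint reset_button above 0.003 m and contact force between pin and reset_button above 0.5 N), for 0.05 s.
3. the pin hangs by its eye on the peg, released (x of pin_eye in the frame of peg_stand between -0.034 and 0.028 m and y of pin_eye in the frame of peg_stand between -0.01 and 0.01 m and z of pin_eye in the frame of peg_stand between 0.155 and 0.185 m and contact force between pin and peg_stand above 0.1 N and angle between pin's own z axis and vertical below 0.35 rad and not (contact force between pin and the fingers above 0.05 N)), for 0.3 s.
At the end, for the whole second after the job is handed in: Every wheel present is upright in a spindle, within 4 mm of its axis, the felt within 3 mm of the spindle's face; the button is up again; the pin hangs at rest and released with its eye on the peg (all of step 1 and all of step 3 and linear speed of pin below 0.08 m/s and value of joint reset_button below 0.002 m); the robot touches nothing.
It fails at once if the compound bar is moved more than 3 cm (distance of compound_bar from where it was at the start of the episode above 0.03 m).
It fails at once if the tin is moved more than 3 cm (distance of tin from where it was at the start of the episode above 0.03 m).
It fails at once if the oil bottle is moved more than 3 cm (distance of oil from where it was at the start of the episode above 0.03 m).
Of wheel0, wheel1, wheel2, wheel3 only 3 to 4 are there at a start; the rules pass over those that are not, and their reading is None.
At some moment in a run one of wheel0, wheel1, wheel2, wheel3 may be knocked a few centimetres aside while the robot is not near it.
It also fails if it takes over 210 s, if anything falls off the work surface, if the arm or the gripper's body presses on something with over 40 N, if the wrist force passes 120 N, or if a joint passes its speed limit or range.

## Robot

A 6-joint arm with a two-finger parallel gripper is mounted at the origin on the work surface. World frame = base frame: x ahead of the robot, y to its left, z up, the work surface at z = 0. Lengths are in m, angles in rad, forces in N, time in s.
With the tool pointing down it reaches from about 0.3 to 0.85 m from the base axis. Payload 5.4 kg.
Tool frame: the origin (TCP) lies at the centre of the arm's flange, where the gripper is bolted on; the fingertips stand r.tip_reach ahead of it and the grasp point (between the pads) lies 155 mm ahead of it (r.tip_reach is the distance from the TCP to the fingertips, in m); z points along the fingers, y is the line along which they close (so a half turn about z gives the same grasp; the last joint's range is limited). The gripper opens to 85 mm and grips with 20 to 120 N. Pads are 22 mm wide; open, the fingers measure 114 mm over their backs; the gripper's body (76 mm by 85 mm) begins 54 mm behind the grasp point. The pads swing forward as they close: fully open they stand 13 mm farther back than shut.
Start: joints at [-1.456, 0.158, 1.597, -0, 1.386, -0.21], TCP at [0.183, -0.545, 0.405] pointing down, gripper open.
Joint ranges: [-2.91, 2.91], [-0.94, 2.29], [0.18, 2.7], [-1.29, 4.43], [0.17, 2.64], [-3, 3]. Speed limits (rad/s): [2.57, 2.57, 3.14, 3.14, 3.14, 3.14].

## Interface

Orientations are given as a unit quaternion [w, x, y, z].
In Python, from rig import r gives the robot as it stands. The module is installed in compiled form; this text tells all that it offers. Calls block until the motion is done:
- r.move_pose(position, orientation): joint-space move of the TCP to a pose.
- r.move_straight(position, speed=0.15, ori=None): straight line of the TCP; ori=None keeps the orientation; speed is the mean speed in m/s.
- r.move_j(angles): joint-space move.
- r.gripper_to(opening, strength=None): opening from 0.0 (shut) to 1.0 (fully open); strength is the grip in N (None keeps the last); returns when the fingers have stopped.
- r.sleep(seconds).
- r.ik(position, orientation): joint angles nearest the present ones, or None.
- r.sense(): the state.
- r.grab_frame(name): name is "scene" or "top"; returns a dict with "image" (384x512x3 uint8, red, green, blue), "fovy" (degrees; the focal length in pixels is half the picture's height over the tangent of half this angle, whatever the lens; pixels are square), "cx", "cy" (the principal point, pixels), "R" (3x3) and "t" (3): a world point X has camera coordinates R X + t. Camera axes: x right, y down, z forward; pixel columns grow to the right and rows downward; lengths in m; the calibration is good to about 2 mm. A picture is of the moment at which its call begins. There is no depth.
A pose or a line that the arm cannot do raises r.MotionError and nothing moves.
- r.close_job(): hands the job in; it is judged then, once.
The state is a dict: "t": time; "qpos": joint angles; "joint_velocities": joint speeds; "effort": joint torques, N m; "eef_pos": TCP position; "eef_rot": TCP orientation; "contact_force": force on the tool from outside, world axes, zero at the start; "torque": the same for the moment, N m; "gripper_width": opening from 0.0 (shut) to 1.0 (fully open); "grasp_force": force on a finger pad.
Only numpy, scipy, OpenCV 4.12 (cv2) and the standard library are available. Lean on these libraries where they do the work, as an engineer would, in place of code of your own. Each camera call takes 0.05 s, during which the arm holds its last target. There are 200 camera calls.

## Working session

There is one attempt and no reset: what is moved stays moved. The work goes in short steps, each a Python script; the robot and the scene stay as the last script left them, time stands still between calls to the robot, and variables do not carry over. Pictures are saved under pics/ and viewed, at most 14 in all, crops included, and the job is handed in when it is done.

```bash
ls; mkdir -p pics; python3 - <<'E'
from rig import r
import cv2, json, numpy as np
s=r.sense(); print({k:np.round(v,3).tolist() for k,v in s.items()}, r.tip_reach)
for n in("top","scene"):
    f=r.grab_frame(n); print(n,f["fovy"],f["cx"],f["cy"],np.round(f["R"],4).tolist(),np.round(f["t"],4).tolist(), f.keys())
    np.savez(f"{n}0.npz",**{k:v for k,v in f.items()})
    cv2.imwrite(f"pics/{n}0.png",cv2.resize(f["image"][...,::-1],(800,600),interpolation=cv2.INTER_CUBIC))
E
```

```text
pics
{'t': 0.0, 'qpos': [-1.456, 0.159, 1.598, -0.0, 1.386, -0.21], 'joint_velocities': [0.001, 0.0, -0.001, 0.0, 0.001, 0.001], 'effort': [-0.001, -39.601, -33.143, -0.0, 0.008, 0.0], 'eef_pos': [0.183, -0.545, 0.404], 'eef_rot': [-0.001, 0.987, 0.162, 0.0], 'contact_force': [0.209, 0.061, -0.119], 'torque': [-0.018, 0.009, -0.008], 'grasp_force': 0.0, 'gripper_width': 1.002} 0.1734
top 52.45562351615411 258.322014762002 186.83804710906276 [[-0.0118, -0.9997, 0.0202], [-0.9874, 0.0085, -0.1583], [0.1581, -0.0218, -0.9872]] [0.0112, 0.5893, 1.1147] dict_keys(['image', 'fovy', 'cx', 'cy', 'R', 't'])
scene 42.913978622402084 250.60078291253234 190.87349542051976 [[-0.3582, 0.9336, -0.0087], [0.5014, 0.1845, -0.8453], [-0.7876, -0.3072, -0.5342]] [0.1805, -0.1831, 1.8197] dict_keys(['image', 'fovy', 'cx', 'cy', 'R', 't'])
```

View pics/top0.png

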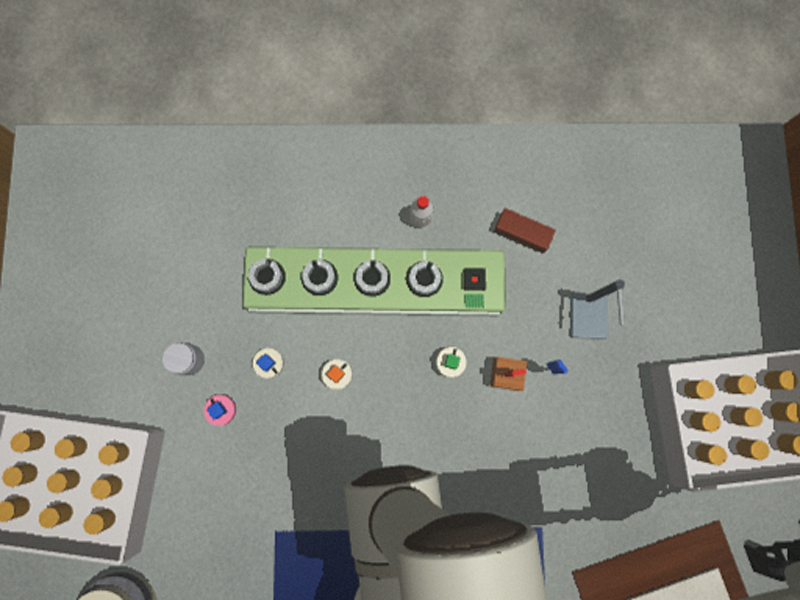

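View pics/scene0.png

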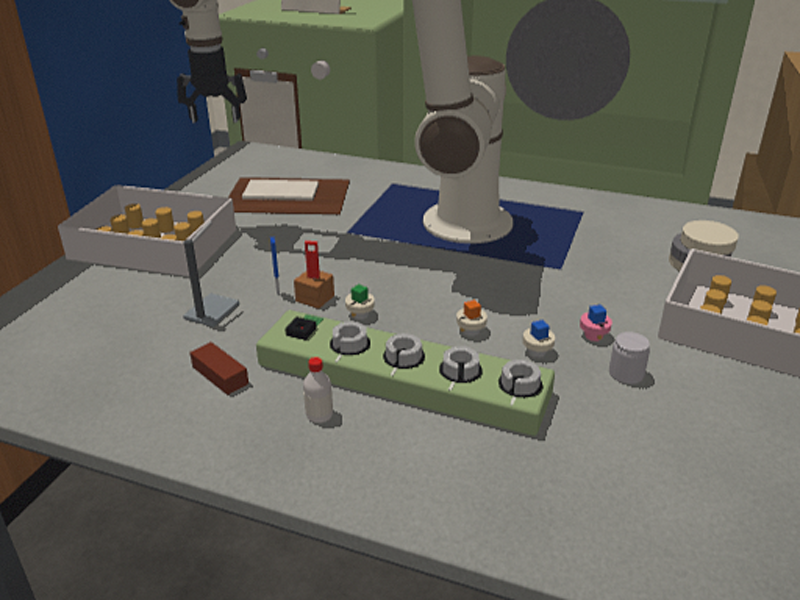

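Candidates in `top` (800×600 px): the wheels are blue (266,363), orange (336,374) and green (451,362), each with white felt; there is no yellow one. Pink felt with a blue grip at (219,410) is a decoy. The red pin is in the wooden block at (516,373), and the blue pin at (558,367) is a decoy. Spindles are at (266,276), (319,276), (372,277) and (425,278), and the button at (474,279). The stand's plate is at (589,318), with its peg at about (622,305).

```bash
cat > h.py <<'E'
import numpy as np, cv2
class Cam:
    def __init__(s,f):
        s.img=f["image"]; s.R=np.array(f["R"]); s.t=np.array(f["t"]); s.cx=float(f["cx"]); s.cy=float(f["cy"])
        s.f=192/np.tan(np.radians(float(f["fovy"]))/2); s.C=-s.R.T@s.t
        s.hsv=cv2.cvtColor(s.img,cv2.COLOR_RGB2HSV)
    def ray(s,p):
        p=np.atleast_2d(p).astype(float)
        return np.c_[(p[:,0]-s.cx)/s.f,(p[:,1]-s.cy)/s.f,np.ones(len(p))]@s.R
    def plane(s,p,z):
        d=s.ray(p); return s.C+d*((z-s.C[2])/d[:,2])[:,None]
    def px(s,X):
        c=np.atleast_2d(X)@s.R.T+s.t; return c[:,:2]/c[:,2:]*s.f+[s.cx,s.cy]
    def blobs(s,lo,hi,amin=8):
        m=cv2.inRange(s.hsv,np.array(lo),np.array(hi)); n,l,st,c=cv2.connectedComponentsWithStats(m)
        return [(st[i,4],c[i],l==i) for i in range(1,n) if st[i,4]>=amin]
    def rect(s,z,u0,u1,step=0.00025):
        """top-down resample of plane z over box u0..u1 (x,y); rows along +x, cols along +y"""
        X,Y=np.meshgrid(np.arange(u0[0],u1[0],step),np.arange(u0[1],u1[1],step),indexing="ij")
        p=s.px(np.c_[X.ravel(),Y.ravel(),np.full(X.size,z)]).astype(np.float32)
        return cv2.remap(s.img,p[:,0].reshape(X.shape),p[:,1].reshape(X.shape),cv2.INTER_CUBIC),X,Y
def npz(n): return Cam(dict(np.load(n)))
COL={0:((100,120,60),(125,255,255)),1:((4,150,120),(16,255,255)),2:((45,120,60),(85,255,255)),3:((22,150,120),(35,255,255))}
E
python3 - <<'E'
from h import *
c=npz("top0.npz")
for k,(lo,hi) in COL.items():
    for a,ct,m in c.blobs(lo,hi): print("grip",k,a,ct.round(1),c.plane(ct,.062).round(4)[0,:2])
for a,ct,m in c.blobs((10,10,170),(32,110,255),60): print("felt",a,ct.round(1),c.plane(ct,.036).round(4)[0])
for a,ct,m in c.blobs((45,60,80),(65,200,255),400): 
    q=cv2.minAreaRect(np.argwhere(m)[:,::-1].astype(np.float32)); print("deck",a,q)
for lo,hi in(((0,150,100),(4,255,255)),((174,150,100),(180,255,255))):
  for a,ct,m in c.blobs(lo,hi,4): print("red",a,ct.round(1),c.plane(ct,.066).round(4)[0])
A=cv2.resize(c.img[150:260,150:410],(780,330),interpolation=cv2.INTER_CUBIC)
B=cv2.resize(c.img[165:255,300:410],(330,270),interpolation=cv2.INTER_CUBIC)
s=npz("scene0.npz"); D=cv2.resize(s.img[150:240,110:260],(450,270),interpolation=cv2.INTER_CUBIC)
cv2.imwrite("pics/c1.png",np.vstack([A,np.hstack([B,D])])[...,::-1])
E
```

```text
grip 0 74 [169.3 231.7] [0.4585 0.263 ]
grip 0 73 [356.6 234.8] [ 0.4437 -0.2778]
grip 0 79 [138.1 262.4] [0.3731 0.3489]
grip 0 1012 [188.3 364.8] [0.0964 0.2025]
grip 0 10 [344.8 344.9] [ 0.141  -0.2291]
grip 1 84 [327.  232.9] [ 0.45   -0.1918]
grip 1 69 [214.3 239.1] [0.4361 0.1336]
grip 1 133 [326.4 244. ] [ 0.4183 -0.1888]
grip 2 60 [288.8 231.1] [ 0.4565 -0.0812]
felt 183 [171.2 231.9] [0.4592 0.2628 0.036 ]
felt 179 [288.9 232.1] [ 0.4546 -0.084   0.036 ]
felt 159 [477.3 232.9] [ 0.4462 -0.6476  0.036 ]
felt 191 [215.4 239.9] [0.4345 0.1328 0.036 ]
felt 100 [449.6 248.4] [ 0.4013 -0.5597  0.036 ]
felt 255 [484.9 262.5] [ 0.359  -0.6614  0.036 ]
felt 1909 [ 51.7 305. ] [0.2564 0.5958 0.036 ]
felt 170 [460.8 277.7] [ 0.3163 -0.5852  0.036 ]
felt 126 [497.4 291.9] [ 0.2747 -0.6895  0.036 ]
felt 75 [473.3 295.8] [ 0.2645 -0.617   0.036 ]
felt 68 [451.2 298.1] [ 0.259  -0.5516  0.036 ]
felt 109 [272.4 312. ] [ 0.228  -0.0311  0.036 ]
felt 145 [ 22.  336.9] [0.1711 0.672  0.036 ]
felt 1933 [313.5 368.4] [ 0.0737 -0.1438  0.036 ]
felt 630 [443.1 376.8] [ 0.0449 -0.509   0.036 ]
felt 118 [ 64. 381.] [0.053  0.5477 0.036 ]
deck 423 ((180.0, 178.0), (38.0, 48.0), 90.0)
red 41 [270.2 129. ] [ 0.7619 -0.0323  0.066 ]
red 11 [303.4 178.5] [ 0.6102 -0.1275  0.066 ]
red 28 [331. 238.] [ 0.4351 -0.2022  0.066 ]
```

View pics/c1.png

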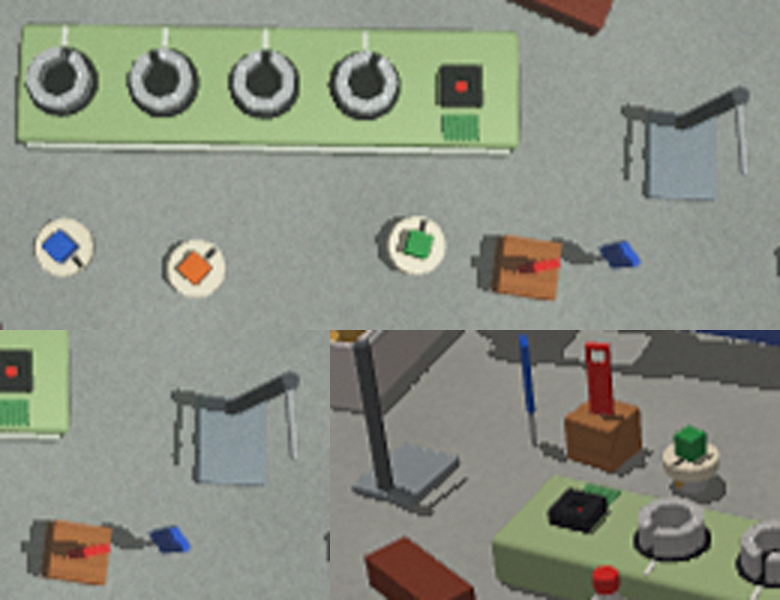

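The crop confirms the choice. The blue, orange and green grips sit on white felt, with ticks at (78,262), (209,252) and (422,226). The red pin is in its block at (545,266), with the eye facing ±x. The peg runs from (740,95) towards the robot to (743,172). Next I'll measure.

```bash
cat >> h.py <<'E'
def circ(pts):
    A=np.c_[2*pts,np.ones(len(pts))]; s=np.linalg.lstsq(A,(pts**2).sum(1),rcond=None)[0]
    return s[:2],np.sqrt(s[2]+s[:2]@s[:2])
def contour_xy(m,X,Y):
    k=max(cv2.findContours(m,cv2.RETR_EXTERNAL,cv2.CHAIN_APPROX_NONE)[0],key=cv2.contourArea)
    k=cv2.convexHull(k)[:,0]; M=np.zeros_like(m); cv2.drawContours(M,[k],-1,255,1); ij=np.argwhere(M>0)
    return np.c_[X[ij[:,0],ij[:,1]],Y[ij[:,0],ij[:,1]]]
def wheels(c,near=None):
    """{k:(xy,key angle,radius)} of wheels with white felt (z of felt 0.036 on the bench)"""
    out={}
    for k,(lo,hi) in COL.items():
        for a,ct,_ in c.blobs(lo,hi,25):
            if a>200: continue
            g=c.plane(ct,.058)[0,:2]
            im,X,Y=c.rect(.036,g-.045,g+.045,.0005); h=cv2.cvtColor(im,cv2.COLOR_RGB2HSV)
            felt=((h[...,0]<35)&(h[...,1]<100)&(h[...,2]>165)&(np.hypot(X-g[0],Y-g[1])<.036)).astype(np.uint8)*255
            if felt.sum()/255<3000: continue
            p,rad=circ(contour_xy(felt,X,Y))
            if abs(rad-.028)>.004: continue
            d=np.hypot(X-p[0],Y-p[1]); w=np.clip(90.-h[...,2],0,None)*(d>.017)*(d<.025)
            t=np.array([(w*(X-p[0])).sum(),(w*(Y-p[1])).sum()])
            out[k]=(p,np.arctan2(t[1],t[0]),rad,w.sum())
    return out
E
python3 - <<'E'
from h import *
c=npz("top0.npz")
for k,v in wheels(c).items(): print(k,v[0].round(4),round(v[1],3),v[2:])
C=[]
for p in [(266,276),(319,276),(372,277),(425,278)]:
    g=c.plane(np.array(p)*.64,.076)[0,:2]
    im,X,Y=c.rect(.076,g-.045,g+.045,.0005); h=cv2.cvtColor(im,cv2.COLOR_RGB2HSV)
    m=((h[...,1]<40)&(h[...,2]>110)).astype(np.uint8)*255
    m=cv2.morphologyEx(m,cv2.MORPH_OPEN,np.ones((5,5)))
    q,rad=circ(contour_xy(m,X,Y)); 
    d=np.hypot(X-q[0],Y-q[1]); w=np.clip(110.-h[...,2],0,None)*(d>.0195)*(d<.026)*(X>q[0])
    a=np.arctan2((w*(Y-q[1])).sum(),(w*(X-q[0])).sum())
    # bore: dark blob
    b=((h[...,2]<90)&(d<.0175)); bc=np.array([X[b].mean(),Y[b].mean()])
    print(q.round(4),rad.round(4),"key",a.round(3),"bore",bc.round(4)); C.append(q)
o=np.array([.61,0]); im,X,Y=c.rect(.076,(.52,-.22),(.70,.34),.0007)
cv2.imwrite("pics/deck.png",im[::-1,::-1,::-1])
E
```

```text
0 [0.4589 0.2637] -2.387 (np.float64(0.02849842655140566), np.float64(3601.0))
1 [0.4366 0.1334] -0.717 (np.float64(0.0285684159460259), np.float64(2771.0))
2 [ 0.457  -0.0834] -0.269 (np.float64(0.028633695912953762), np.float64(2557.0))
[0.6235 0.2649] 0.0317 key -0.319 bore [0.6214 0.264 ]
[0.6218 0.1654] 0.0318 key 0.367 bore [0.6202 0.1654]
[0.6161 0.0661] 0.0302 key -0.081 bore [0.616 0.066]
[ 0.6166 -0.0337] 0.0317 key -0.39 bore [ 0.6152 -0.0338]
```

View pics/deck.png

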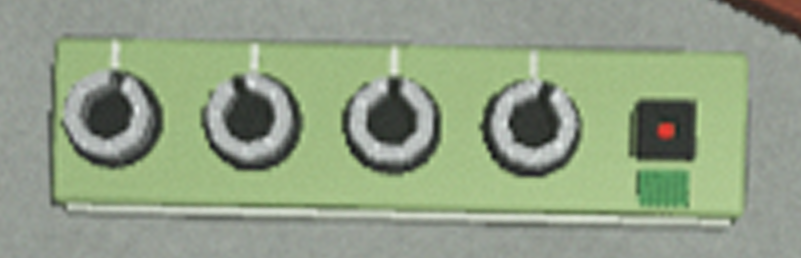

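```bash
cat > m.py <<'E'
from h import *
from rig import r
H=.2125   # TCP above wheel foot when grasping
def q(a): return [0,np.cos(a/2),np.sin(a/2),0]
def wrap(a): return (a+np.pi)%(2*np.pi)-np.pi
def j6(p,a): return wrap(np.arctan2(p[1],p[0])+np.pi/2-a)
def F(): return np.array(r.sense()["contact_force"])
def S(x,y,z,a=None,v=.15): r.move_straight([x,y,z],speed=v,ori=None if a is None else q(a))
def look(tag=None):
    f=r.grab_frame("top"); 
    if tag: np.savez(tag,**f)
    return Cam(f)
def pick(k,place,K,grip=60):
    p,th=wheels(look())[k][:2]; print("wheel",k,p.round(4),round(th,3))
    n=min(range(4),key=lambda n:max(abs(j6(p,th+n*np.pi/2)),abs(j6(place,K+n*np.pi/2)))+(0 if n%2==0 else .0))
    a2=th+n*np.pi/2; a1=min((a2+np.pi/2,a2-np.pi/2),key=lambda a:abs(j6(p,a)))
    r.gripper_to(1.0,grip)
    r.move_pose([*p,.33],q(a1)); S(*p,H,v=.2)
    for a in(a1,a2):
        if a==a2: S(*p,H+.004,a,v=.05); S(*p,H,v=.05)
        r.gripper_to(0.,grip)
        S(*p,H+.003,v=.05)
        if a==a1: S(*p,H+.0003,v=.05); r.gripper_to(1.0,grip)
    s=r.sense(); print("held",s["gripper_width"],s["grasp_force"])
    S(*p,.36,v=.25); return n
def insert(n,c,K,dK=(.0,.06,-.06,.12,-.12,.18,-.18,.24,-.24)):
    """c: socket xy, K keyway angle; returns final xy or None"""
    o=n*np.pi/2; c=np.array(c,float); a=K
    r.move_pose([*c,.36],q(a+o)); S(*c,.076+H+.006,v=.15); r.sleep(.3); b=F()
    z=.076+H+.002; t0=r.sense()["t"]; c0=c.copy(); sp=0; di=0
    while r.sense()["t"]-t0<40:
        S(*c,z,a+o,v=.03); f=F()-b; depth=.076+H-z
        if depth>.0212 or (f[2]>12 and depth>.0195): print("home"); break
        lat=f[:2]; 
        if depth>.001 and np.hypot(*lat)>2: c=c+np.clip(lat*4e-5,-.0003,.0003)
        if f[2]<6: z-=.001 if depth<.012 else .0015
        elif depth<.006:      # foot on the rim: spiral
            sp+=1; ph=sp*1.2; c=c0+min(.0004*sp**.8,.004)*np.array([np.cos(ph),np.sin(ph)]); z+=.0005
        elif depth<.013:      # key on the face: turn
            di+=1
            if di>=len(dK): print("no keyway"); return None
            a=K+dK[di]; z+=.0004 if f[2]>9 else 0
        else: z+=.0002
    print("end",dict(c=c.round(4),a=round(a,3),depth=round(depth,4),f=f.round(1),sp=sp,di=di,t=round(r.sense()["t"],1)))
    return c,a,depth
def release(c):
    r.gripper_to(.75); S(*c,.38,v=.2)
E
python3 - <<'E'
from m import *
p0=(.6214,.264); K=-.25
n=pick(0,p0,K); print("n",n,r.sense()["t"])
print(insert(n,p0,K))
s=r.sense(); print(s["t"],s["eef_pos"],s["contact_force"],s["gripper_width"])
f=r.grab_frame("scene"); cv2.imwrite("pics/s1.png",cv2.resize(f["image"][180:280,270:400],(780,600))[...,::-1])
E
```

```text
wheel 0 [0.459  0.2637] -2.393
held 0.26835350711836525 58.7791246175766
n 2 9.3667
home
end {'c': array([0.6226, 0.2654]), 'a': -0.25, 'depth': 0.0225, 'f': array([-1.4,  1. ,  4.9]), 'sp': 0, 'di': 0, 't': 17.7}
(array([0.6225546 , 0.26536194]), -0.25, 0.02250000000000002)
17.6917 [0.62275158 0.26545775 0.26682761] [-2.00938302  0.5716426   2.79044272] 0.2676328794340019
```

View pics/s1.png

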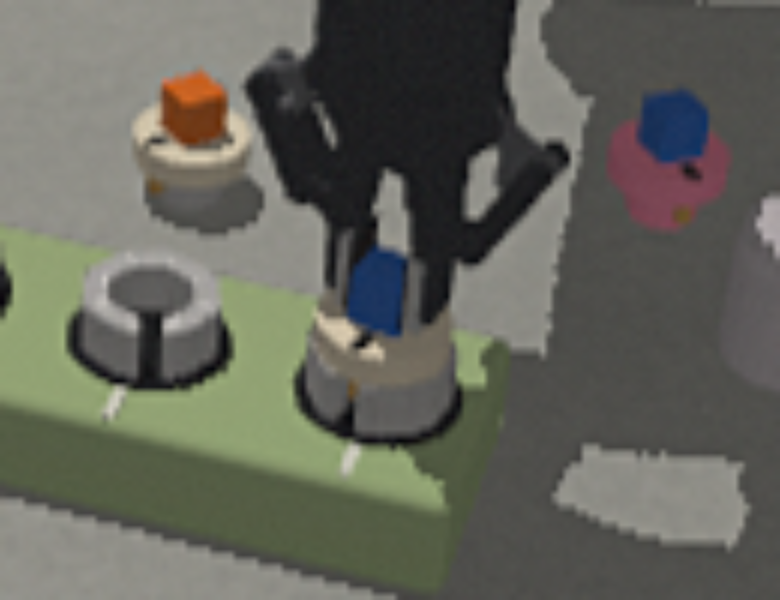

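The picture shows the blue wheel seated on the leftmost spindle, its key in the slot at (350,390) and the felt on the face. I'll release it and fit the next one, using the corrected socket position.

```bash
python3 - <<'E'
from m import *
release((.6227,.2654))
S(.45,.13,.38,v=.3)
p=(.6211,.1656); K=.31
n=pick(1,p,K); print("n",n,r.sense()["t"])
o=insert(n,p,K); print(o)
s=r.sense(); print(s["t"],s["eef_pos"],s["contact_force"],s["gripper_width"])
E
```

```text
Traceback (most recent call last):
  File "m.py", line 14, in pick
    p,th=wheels(look())[k][:2]; print("wheel",k,p.round(4),round(th,3))
         ~~~~~~~~~~~~~~^^^
KeyError: 1
```

```bash
sed -i 's|    p,th=wheels(look())\[k\]\[:2\];|    r.move_pose([.25,-.35,.40],q(.3)); p,th=wheels(look(f"pk{k}.npz"))[k][:2];|' m.py
python3 - <<'E'
from m import *
p=(.6211,.1656); K=.31
n=pick(1,p,K); print("n",n,r.sense()["t"])
o=insert(n,p,K); print(o)
s=r.sense(); print(s["t"],s["eef_pos"],s["contact_force"],s["gripper_width"])
if o and o[2]>.0195:
    release(o[0])
    p=(.6186,.0656); K=-.07
    n=pick(2,p,K); print("n",n,r.sense()["t"])
    o=insert(n,p,K); print(o)
    s=r.sense(); print(s["t"],s["eef_pos"],s["contact_force"],s["gripper_width"])
    if o and o[2]>.0195:
        release(o[0]); r.move_pose([.25,-.35,.40],q(.3))
c=look("top1.npz"); f=r.grab_frame("scene"); np.savez("scene1.npz",**f)
A=cv2.resize(c.img[150:260,150:410],(780,330)); B=cv2.resize(f["image"][170:285,120:400],(657,270))
cv2.imwrite("pics/p2.png",np.vstack([A,np.pad(B,((0,0),(0,123),(0,0)))])[...,::-1]); print(r.sense()["t"])
E
```

```text
wheel 1 [0.4366 0.1334] -0.72
held 0.2726617645831463 58.76756966114044
n 1 30.0417
home
end {'c': array([0.6211, 0.1655]), 'a': 0.31, 'depth': 0.0225, 'f': array([-2.6, -0.9,  6.6]), 'sp': 0, 'di': 0, 't': 37.4}
(array([0.6211486 , 0.16553636]), 0.31, 0.02250000000000002)
37.3917 [0.62125787 0.16559068 0.2667798 ] [-3.02591565 -0.1021092   4.78560877] 0.26961727039043254
wheel 2 [ 0.4254 -0.1007] -0.34
held 0.26191870623130553 59.000707268714905
n 1 48.8167
home
end {'c': array([0.6186, 0.0657]), 'a': -0.07, 'depth': 0.0225, 'f': array([-2.4,  0.7,  6.5]), 'sp': 0, 'di': 0, 't': 56.2}
(array([0.61860648, 0.06568021]), -0.07, 0.02250000000000002)
56.2333 [0.61874165 0.06565738 0.26682175] [-3.19736223  0.31180385  4.14702835] 0.26481751184625063
59.525
```

View pics/p2.png

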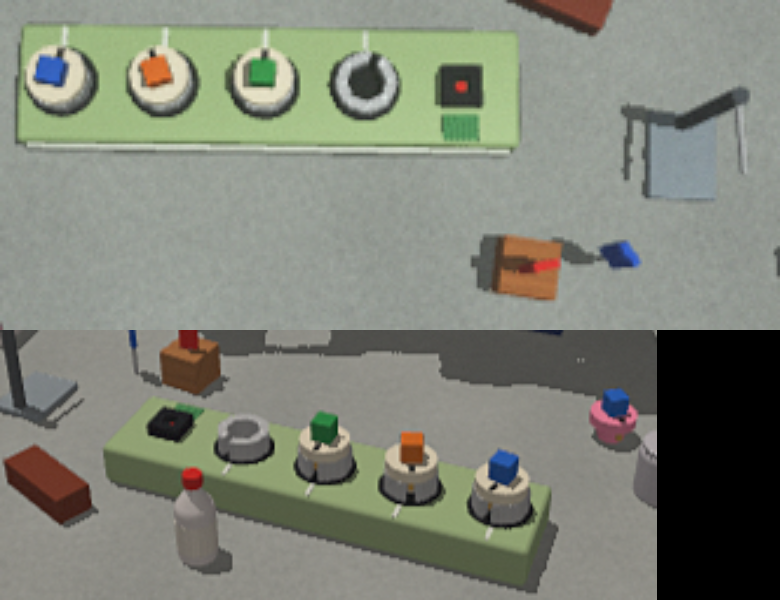

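All three wheels are home, with their ticks over the keyways; the green one had been knocked and was found again. Nothing else has moved. Next are the pin, the button and the peg.

```bash
python3 - <<'E'
from h import *
c=npz("top1.npz"); s=npz("scene1.npz"); print("C",c.C.round(3),s.C.round(3))
Z=lambda im,x,y,w,h: cv2.resize(im[y:y+h,x:x+w],(w*8,h*8),interpolation=cv2.INTER_NEAREST)
a=Z(c.img,355,175,50,70); b=Z(s.img,180,150,45,35); d=Z(c.img,305,220,45,35)
cv2.imwrite("pics/z.png",np.hstack([a,np.vstack([b,d])])[...,::-1])
for n,v in(("top",c),("scene",s)):
  m=cv2.inRange(v.hsv,np.array((0,120,60)),np.array((5,255,255)))|cv2.inRange(v.hsv,np.array((172,120,60)),np.array((180,255,255)))
  k,l,st,ct=cv2.connectedComponentsWithStats(m)
  for i in range(1,k):
    if st[i,4]>3: print(n,st[i],ct[i].round(1), cv2.minAreaRect(np.argwhere(l==i)[:,::-1].astype(np.float32)))
E
```

```text
C [0.406 0.031 1.193] [1.59  0.424 0.819]
top [267 125   8   9  47] [270.1 129. ] ((270.20001220703125, 129.10000610351562), (6.708203315734863, 7.155416965484619), 26.56505012512207)
top [338 141   4   3   5] [339.6 142.4] ((339.3000183105469, 142.6000213623047), (2.2360680103302, 2.683281421661377), 63.43495178222656)
top [347 154   3   3   5] [348.  154.8] ((348.25, 154.75001525878906), (1.4142134189605713, 2.1213202476501465), 45.0)
top [302 177   4   4  13] [303.4 178.6] ((303.5, 178.5), (3.0, 3.0), 90.0)
top [323 236  14   5  44] [329.5 238.2] ((329.5400085449219, 238.27996826171875), (3.2526915073394775, 13.435029029846191), 81.8698959350586)
scene [195 154  10  24 166] [199.3 166.2] ((199.42056274414062, 165.46763610839844), (23.545827865600586, 7.976436614990234), 85.60128784179688)
scene [198 229   8   9  68] [201.5 233. ] ((201.5, 233.0), (8.0, 7.0), 90.0)
scene [123 230   4   2   4] [124.5 230.5] ((124.50000762939453, 230.50001525878906), (0.4472135603427887, 3.130495071411133), 63.43495178222656)
scene [125 232   4   5  10] [126.8 234. ] ((126.75001525878906, 234.25003051757812), (4.242640495300293, 2.1213202476501465), 45.0)
scene [130 234   6   6  17] [132.7 236.4] ((132.5, 236.5), (5.0, 5.0), 90.0)
scene [134 240  10   7  25] [139.  243.2] ((138.89999389648438, 242.70004272460938), (10.28591251373291, 4.0249223709106445), 26.56505012512207)
scene [144 240  14  11  38] [151.2 245.4] ((150.5898895263672, 245.94384765625), (5.405989646911621, 15.475970268249512), 57.9946174621582)
```

View pics/z.png

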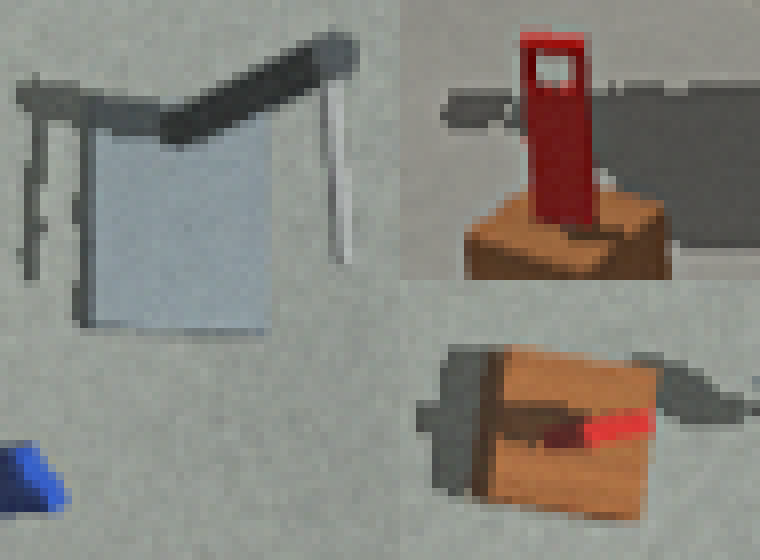

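```bash
python3 - <<'E'
from h import *
c=npz("top1.npz"); s=npz("scene1.npz")
m=(cv2.inRange(c.hsv,np.array((0,150,150)),np.array((6,255,255)))|cv2.inRange(c.hsv,np.array((172,150,150)),np.array((180,255,255))))>0
ij=np.argwhere(m); ij=ij[(abs(ij[:,0]-238)<8)&(abs(ij[:,1]-331)<12)]
P=c.plane(ij[:,::-1],.129)[:,:2]; w,v=np.linalg.eigh(np.cov(P.T)); e=v[:,1]*np.sign(v[1,1])
print("pin top",P.mean(0),"yaw",np.arctan2(-e[0],e[1]),"len",np.ptp(P@e),len(P))
# scene: top edge of eye ends & handle
for px in [(195.2,155.5),(203.2,155.5)]: print("scene top corner",s.plane(px,.129)[0].round(4))
for px in [(196.8,177.3),(204.5,178)]: print("scene shoulder",s.plane(px,.050)[0].round(4))
print("posttop",c.plane((396.9,181.5),.173)[0],"tip",c.plane((397.7,207.5),.179)[0])
K=lambda u,v:(355+u/8-.5,175+v/8-.5)
for u,v in((90,128),(86,327),(270,332),(270,120)): print("plate",c.plane(K(u,v),.01)[0])
# button: two rays, closest point
def tri(p,q):
    a=c.ray(p)[0];b=s.ray(q)[0];A=np.c_[a,-b];k=np.linalg.lstsq(A,s.C-c.C,rcond=None)[0];X=c.C+k[0]*a;Y=s.C+k[1]*b;return X.round(4),Y.round(4)
m=(cv2.inRange(s.hsv,np.array((0,120,60)),np.array((5,255,255)))); ij=np.argwhere(m[195:220,180:205]); q=ij.mean(0)[::-1]+[180,195] if len(ij) else None
print(q, len(ij)); 
if q is not None: print("button",tri((303.4,178.6),q))
d=cv2.inRange(c.hsv,np.array((0,0,0)),np.array((180,255,60))); n,l,st,ct=cv2.connectedComponentsWithStats(d)
for i in range(1,n):
    if abs(ct[i][0]-303)<6 and abs(ct[i][1]-178)<8: print("bezel",st[i],ct[i],c.plane(st[i,:2]+st[i,2:4]/2-.5,.062))
# stand post base in scene: foot of post and top
print("bezel scene crop saved"); cv2.imwrite("pics/z2.png",np.hstack([cv2.resize(s.img[145:225,110:170],(480,600)),cv2.resize(s.img[190:230,175:215],(320,600))])[...,::-1])
print("tri wheel3 check: blue home top", c.plane(c.blobs(*COL[0])[0][1],.116))
E
```

```text
pin top [ 0.43376687 -0.19101731] yaw 0.23278818168403964 len 0.022654392760668052 28
scene top corner [ 0.4449 -0.199   0.129 ]
scene top corner [ 0.4366 -0.1765  0.129 ]
scene shoulder [ 0.4402 -0.2019  0.05  ]
scene shoulder [ 0.4359 -0.1777  0.05  ]
posttop [ 0.58045427 -0.36336003  0.173     ] tip [ 0.50994331 -0.35840034  0.179     ]
plate [ 0.58096472 -0.32740239  0.01      ]
plate [ 0.50410579 -0.32157694  0.01      ]
plate [ 0.5014765 -0.3922608  0.01     ]
plate [ 0.5834756  -0.39759452  0.01      ]
[192.5 209. ] 2
button (array([ 0.6111, -0.1287,  0.0585]), array([ 0.6115, -0.1297,  0.0587]))
bezel [297 172  13  14 134] [303.08955224 178.23134328] [[ 0.61078865 -0.12697601  0.062     ]]
bezel scene crop saved
tri wheel3 check: blue home top [[0.61919113 0.26366898 0.116     ]]
```

View pics/z2.png

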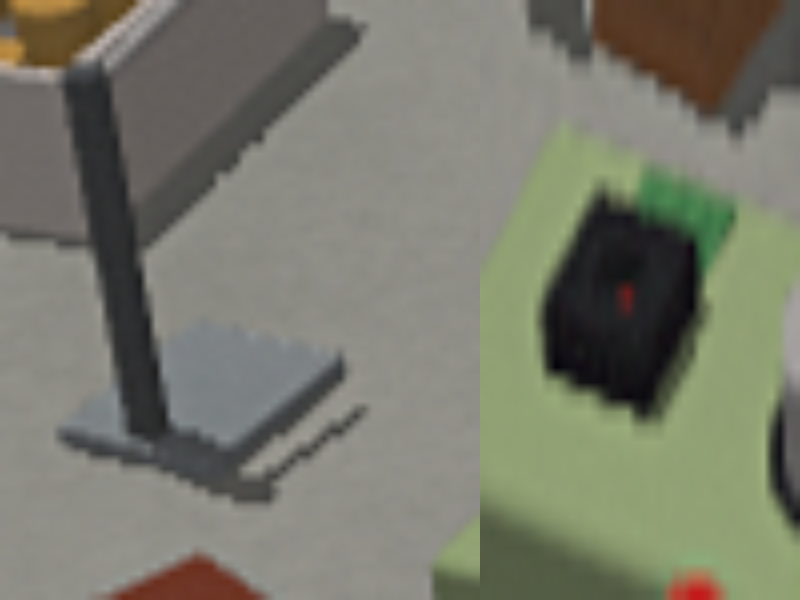

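The left crop shows the post at (85,75)–(150,430), leaning only by perspective. The right crop shows the bezel centred at (625,300) with the red button in its well. Next I grasp the pin and press the button with a guarded descent.

```bash
python3 - <<'E'
from m import *
c=npz("top1.npz"); print("block",c.plane((326.3,238.4),.05)[0])
b=c.plane((326.3,238.4),.05)[0,:2]
p=(.6*np.array([.4338,-.191])+.4*b)+[.0015,-.001]; a=.22; print("pin",p)
r.gripper_to(.65,80)
r.move_pose([*p,.36],q(a)); S(*p,.25,v=.15); r.sleep(.2); b=F()
r.gripper_to(0.,80); s=r.sense(); print(s["gripper_width"],s["grasp_force"],(F()-b).round(1))
S(*p,.27,v=.05); print((F()-b).round(1)); S(*p,.36,v=.15)
f=r.grab_frame("scene"); np.savez("scene2.npz",**f); I=f["image"]
S(.50,-.16,.36,-.02,v=.2); f=r.grab_frame("scene"); np.savez("scene3.npz",**f)
cv2.imwrite("pics/pin.png",np.hstack([cv2.resize(x[90:230,130:230],(400,560)) for x in(I,f["image"])])[...,::-1]); print(r.sense()["t"])
E
```

```text
block [ 0.43465782 -0.19152655  0.05      ]
pin [ 0.43564313 -0.19221062]
0.2666882118869581 78.10361355543137 [0.2 0.3 4. ]
[ 0.2 -0.6  0.6]
64.1333
```

View pics/pin.png

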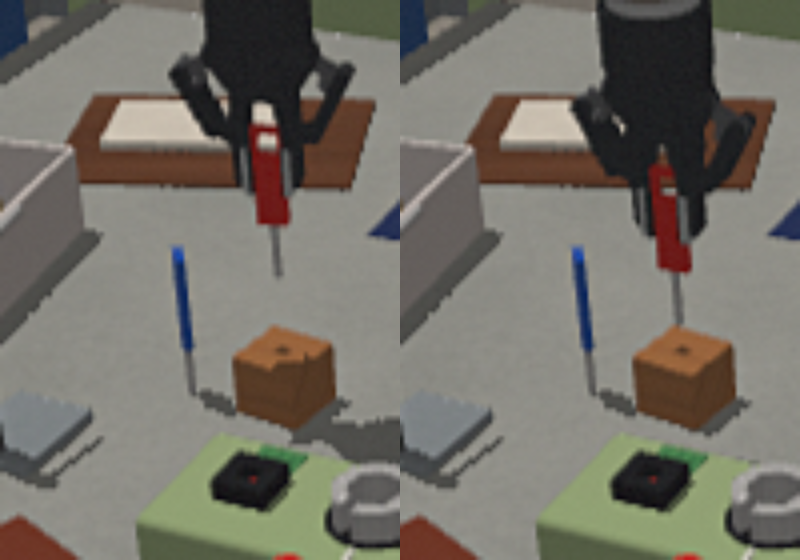

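The pin is held upright, its tip at (678,322) in the right view. Now the press.

```bash
cat > press.py <<'E'
from m import *
import sys
c0=np.array([.613,-.1295]); L=.245; a=-.02
r.move_pose([*c0,L+.10],q(a)); S(*c0,L+.078,v=.1); r.sleep(.3); b=F(); z=.076; c=c0.copy(); sp=0; zt=None
t0=r.sense()["t"]; log=[]
while r.sense()["t"]-t0<30:
    S(*c,L+z,v=.03); f=F()-b; log.append((round(z,4),*f.round(1),*c.round(4)))
    if f[2]>8 and z>.0595: # on the bezel
        sp+=1; c=c0+.0012*np.sqrt(sp)*np.array([np.cos(2.4*sp),np.sin(2.4*sp)]); z+=.002; S(*c,L+z,v=.03)
        if sp>12: break
        continue
    if f[2]>9 or z<.046: r.sleep(.25); print("pressed",F()-b); break
    z-=.0005 if f[2]>.7 else .001
for l in log: print(*l)
r.gripper_to(0.,80)
E
python3 press.py; python3 -c "
from rig import r;s=r.sense();print(s['t'],s['eef_pos'],s['contact_force'])"
```

```text
pressed [-3.00353827  1.13630554 10.90031023]
0.076 -0.5 -0.2 -0.3 0.613 -0.1295
0.075 -0.6 0.2 -0.7 0.613 -0.1295
0.074 -1.0 -0.3 -0.2 0.613 -0.1295
0.073 -0.7 -0.5 0.1 0.613 -0.1295
0.072 -0.7 0.3 -0.6 0.613 -0.1295
0.071 0.4 0.6 -0.5 0.613 -0.1295
0.07 -1.3 0.1 -0.0 0.613 -0.1295
0.069 -1.1 0.1 -1.1 0.613 -0.1295
0.068 -0.8 0.7 -0.7 0.613 -0.1295
0.067 -0.4 -0.2 -0.9 0.613 -0.1295
0.066 0.1 -0.2 -0.5 0.613 -0.1295
0.065 -0.6 1.0 -0.7 0.613 -0.1295
0.064 -0.4 -0.0 -0.6 0.613 -0.1295
0.063 -0.2 -1.2 -1.1 0.613 -0.1295
0.062 -0.3 0.5 -0.6 0.613 -0.1295
0.061 -1.1 0.2 -0.3 0.613 -0.1295
0.06 -0.5 -0.7 -0.6 0.613 -0.1295
0.059 -1.0 0.0 -1.6 0.613 -0.1295
0.058 0.1 -0.8 -0.5 0.613 -0.1295
0.057 -1.7 -0.2 0.4 0.613 -0.1295
0.056 -0.5 -0.7 1.5 0.613 -0.1295
0.0555 -0.4 -0.5 1.1 0.613 -0.1295
0.055 -0.7 -1.0 1.7 0.613 -0.1295
0.0545 -0.3 0.1 2.7 0.613 -0.1295
0.054 -0.4 0.8 3.1 0.613 -0.1295
0.0535 -0.7 0.4 3.5 0.613 -0.1295
0.053 -0.9 0.1 5.6 0.613 -0.1295
0.0525 -0.8 0.6 7.1 0.613 -0.1295
0.052 -1.4 0.1 8.1 0.613 -0.1295
0.0515 -2.8 0.9 10.4 0.613 -0.1295
73.3083 [ 0.61328216 -0.12954495  0.29805812] [-2.04325158  0.39955194 10.22194171]
```

The force followed the spring curve (0.9 N up to 4.5 N, then a hard stop), so the button is fully down. Next I lift and approach the peg.

```bash
cat > peg.py <<'E'
from m import *
tip=np.array([.5115,-.360]); yaw=-.065; u=np.array([np.cos(yaw),np.sin(yaw)]); E=.134
def eye(x,dz=0,v=.05):   # eye centre at stand x, dz relative to the peg axis
    S(*(tip+u*(x+.035)),.165+(.030-x)*np.tan(np.radians(12.15))+E+dz,v=v)
E
python3 - <<'E'
from peg import *
S(.613,-.1295,.36,v=.1)
p=tip+u*(-.03); r.move_pose([*p,.36],q(yaw)); eye(-.065,v=.1)
t=r.grab_frame("top"); s=r.grab_frame("scene"); np.savez("t4.npz",**t); np.savez("s4.npz",**s)
print(r.sense()["t"],r.sense()["eef_pos"])
cv2.imwrite("pics/pre.png",np.hstack([cv2.resize(t["image"][160:240,350:430],(400,400),interpolation=cv2.INTER_NEAREST),cv2.resize(s["image"][110:190,90:170],(400,400),interpolation=cv2.INTER_NEAREST)])[...,::-1])
E
```

```text
75.775 [ 0.48194834 -0.35817591  0.32042321]
```

View pics/pre.png

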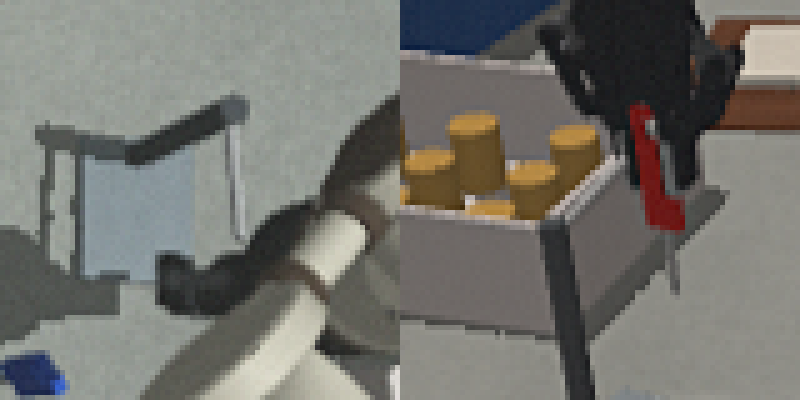

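```bash
python3 - <<'E'
from h import *
s=npz("s4.npz"); e=np.array([.48194834,-.35817591,.32042321])
print(s.px([e-[0,0,.245],e-[0,0,.2],e-[.0,0,.121]]), "obs tip ~(145,168.5)")
s=npz("s4.npz"); I=s.img[150:172,140:150].astype(int); print(I.sum(2)//3)
# post check in scene: predicted top/bottom of post axis
u=np.array([np.cos(-.065),np.sin(-.065)]); P=np.array([.5115,-.360])+u*.069
print(s.px([[*P,.173],[*P,.01]]))
print(s.img[140:185:4,112:132].sum(2)//3)
E
```

```text
[[144.75003642 167.79629265]
 [142.9091817  154.91631153]
 [139.52916459 131.26721208]] obs tip ~(145,168.5)
[[ 51  48  54  51  53  53  66  92  83  75]
 [ 50  52  52  49  48  42  67  82  76  77]
 [ 48  52  50  52  52  48  60  80  79  75]
 [ 47  51  51  53  51  49  48  78  80  79]
 [ 46  53  50  49  52  49  44  80  77  73]
 [ 75  78  60  56  49  50  48  76  74  65]
 [ 94  94  78  87  77  67  71  75  67 122]
 [ 96  82  81  95  83  73  74  66 122 143]
 [ 81  73  73  92  82  73  65 120 143 140]
 [ 73  75  73  94  85  66 119 142 138 137]
 [ 76  75  74  94  87 121 141 139 135 136]
 [ 76  75  74  88  84 128 141 138 136 137]
 [ 74  73  71 107  88 107 139 135 137 137]
 [ 74  68  66 117  88 101 139 137 135 137]
 [ 69 124 125 112  87 106 140 140 139 137]
 [122 143 143 122  87  96 140 140 138 137]
 [140 140 140 139  90  80 138 137 137 135]
 [140 140 137 143  89  75 140 136 134 136]
 [138 138 137 140 116  95 137 137 138 137]
 [136 137 137 140 137 129 138 138 139 139]
 [137 140 138 138 138 140 141 137 137 139]
 [137 138 137 135 137 139 138 137 134 136]]
[[120.13165975 153.53883343]
 [128.33394562 
[... 335 characters left out ...]
  96  94
   98  97]
 [101 101 100 101 115  89  46  47  49  43  43  54  98  96  96  94  96  95
   96  95]
 [105 108 105 107 108 110  83  46  47  48  47  41  72  97  96  96  97  95
   94  95]
 [105 108 107 104 105 108 114  59  46  45  47  47  35  99 100  94  94  94
   96  95]
 [106 107 106 106 105 108 110 112  51  44  49  48  44  59  98  97  95  98
   92  77]
 [107 106 105 107 107 106 106 113  84  47  47  46  47  41  71  81  78  77
   74  76]
 [ 71  73  75  77  80  91  93  93 105  60  45  49  49  45  40  78  73  67
  123 146]
 [136 140 139 135 136 140 140 137 141 144  54  43  49  46  38  70 142 139
  136 136]
 [138 140 140 139 136 138 138 136 135 141 116  51  46  50  50  36  98 140
  135 136]]
```

The predicted pin tip and post axis match the image to within a pixel, so the pin goes on the peg, with force monitoring.

```bash
python3 - <<'E'
from peg import *
r.sleep(.3); b=F(); ok=True
for x in np.arange(-.06,.0041,.004):
    eye(x); f=F()-b
    if np.linalg.norm(f)>6: print("contact",x,f.round(1)); ok=False; break
print("x",x,(F()-b).round(1))
if ok:
    for dz in np.arange(-.001,-.0091,-.001):
        eye(x,dz); f=F()-b; print(round(dz,4),f.round(1))
        if f[2]>2.5: break
t=r.grab_frame("scene")
cv2.imwrite("pics/on.png",cv2.resize(t["image"][110:210,90:190],(600,600),interpolation=cv2.INTER_NEAREST)[...,::-1])
E
```

```text
x 0.004000000000000059 [-0.6  0.2  0.6]
-0.001 [-0.3  0.3 -0.4]
-0.002 [ 0.1 -1.   0.8]
-0.003 [-0.5 -0.3  1.5]
-0.004 [-1.4 -0.5  4.5]
```

View pics/on.png

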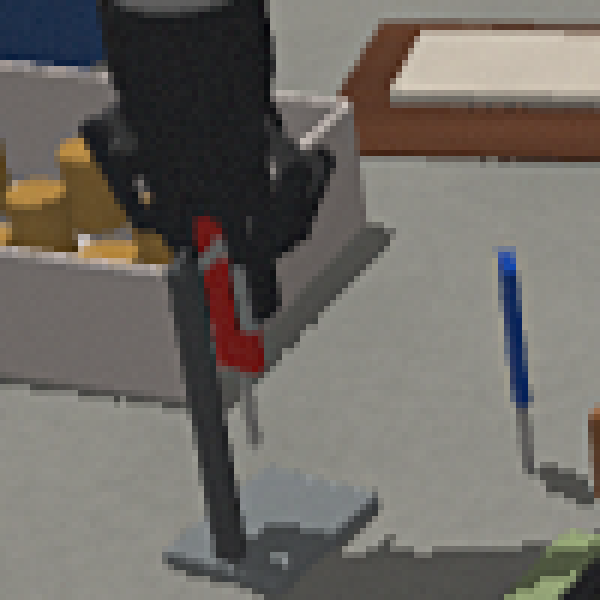

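The peg crosses the eye at (212,248), and contact came at the expected height with 4.5 N upward. I'll release and retract.

```bash
python3 - <<'E'
from peg import *
r.gripper_to(.7); r.sleep(.5); p=r.sense()["eef_pos"]
S(p[0],p[1],p[2]+.13,v=.08); r.move_pose([.25,-.1,.45],q(0.)); r.sleep(1.0)
t=r.grab_frame("top"); s=r.grab_frame("scene"); np.savez("t5.npz",**t); print(r.sense()["t"],F())
cv2.imwrite("pics/end.png",np.vstack([cv2.resize(t["image"][150:260,150:410],(780,330)),np.pad(cv2.resize(s["image"][130:280,100:390],(522,270)),((0,0),(0,258),(0,0)))])[...,::-1])
E
```

```text
86.675 [-0.82347574  0.16427494  0.66579975]
```

View pics/end.png

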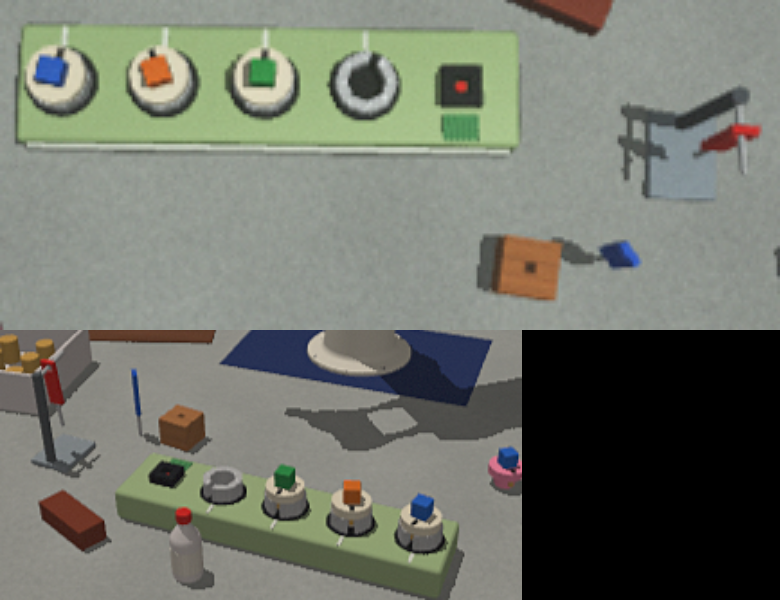

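The pin hangs on the peg at (742,133), all three wheels are home, and the button is up at (461,86). I'm handing the job in.

```bash
python3 -c "
from rig import r
r.sleep(1.5); print(r.close_job())"
```

```text
the job is handed in; nothing more can be done
None
```

Job handed in at about 88 s, verdict not reported: the three wheels present are home in their spindles, the button was pressed with the pin, the pin hangs released on its peg, and the pictures show the compound bar and oil bottle unmoved (the tin was out of the last frame, but the arm never worked near it).

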